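Probe three sprung contacts of a junction box, both ends of the tester

ROBOT

A 6-joint arm with a two-finger parallel gripper is mounted at the origin on the work surface. World frame = base frame: x ahead of the robot, y to its left, z up, the work surface at z = 0. Lengths are in m, angles in rad, forces in N, time in s.
With the tool pointing down it reaches from about 0.3 to 0.775 m from the base axis. Payload 14.6 kg.
Tool frame: the origin (TCP) lies midway between the tips of the shut fingers; the grasp point (between the pads) lies 19 mm behind it; z points along the fingers, y is the line along which they close (so a half turn about z gives the same grasp; the last joint's range is limited). The gripper opens to 94 mm and grips with 3 to 60 N. Pads are 16 mm wide; open, the fingers measure 119 mm over their backs; the gripper's body (75 mm by 177 mm) begins 78 mm behind the grasp point.
Start: joints at [1.036, 0.3, 1.521, -0, 1.321, -0.067], TCP at [0.248, 0.491, 0.205] pointing down, gripper open.
Joint ranges: [-3.03, 3.03], [-0.79, 2.21], [0.23, 2.52], [-1.04, 4.18], [0, 3.07], [-2.55, 2.55]. Speed limits (rad/s): [2.22, 2.22, 2.57, 3.14, 3.14, 3.14].

INTERFACE

Orientations are given as a rotation vector (axis times angle).
In Python, from rig import env gives the robot as it stands. The module is installed in compiled form; this text tells all that it offers. Calls block until the motion is done:
- env.goto(position, orientation): joint-space move of the TCP to a pose.
- env.move_straight(position, ori=None, max_speed=0.15): straight line of the TCP; ori=None keeps the orientation; max_speed is the mean speed in m/s.
- env.move_j(angles): joint-space move.
- env.grip(opening, f_grip=None): opening from 0.0 (shut) to 1.0 (fully open); f_grip is the grip in N (None keeps the last); returns when the fingers have stopped.
- env.wait(seconds).
- env.ik(position, orientation): joint angles nearest the present ones, or None.
- env.sense(): the state.
- env.snapshot(name): name is "scene" or "top" or "wrist"; returns the picture (420x560x3 uint8, red, green, blue); there is no depth.
- env.camera_params(name): a dict with "camera_matrix" (3x3 intrinsics, pixels), "R" (3x3) and "t" (3): a world point X has camera coordinates R X + t. Camera axes: x right, y down, z forward; pixel columns grow to the right and rows downward; lengths in m; the calibration is good to about 2 mm. A picture is of the moment at which its call begins: read the wrist's pose just before it. camera_params takes no time and is no camera call; for the wrist camera it gives the pose at the moment of the call.
A pose or a line that the arm cannot do raises env.PlanningError and nothing moves.
- env.job_done(): hands the job in; it is judged then, once.
The state is a dict: "time_s": time; "qpos": joint angles; "qvel": joint speeds; "joint_efforts": joint torques, N m; "tool_pos": TCP position; "tcp_rot": TCP orientation; "force": force on the tool from outside, world axes, zero at the start; "ft_torque": the same for the moment, N m; "opening": opening from 0.0 (shut) to 1.0 (fully open); "grasp_force": force on a finger pad.
Only numpy, scipy, OpenCV 4.12 (cv2) and the standard library are available. Lean on these libraries where they do the work, as an engineer would, in place of code of your own. Each camera call takes 0.05 s, during which the arm holds its last target. There are 200 camera calls.

TASK

With the double-ended test probe, gently press its pin end onto the sprung brass contact inside the narrow round socket of the junction box and hold it there for about half a second, then likewise inside the square socket. Lay the probe back in the two forks of its rest and let go, take it again so that the ball end leads downward, and press the ball the same way onto the contact in the wide round socket, then lay the probe back on its rest and let go. Each contact must visibly give by a few millimetres but never be driven down hard, and everything else on the bench stays where it is.

Things in the scene. Friction and masses are not known exactly. Their poses are not given: they have to be found in the camera images.
- probe_mid (a point): centre of the double-ended test probe: square black handle 18 x 18 x 100 mm along own x, which points to the pin end; own z up as it lies on the rest; about 0.16 kg, varying by a third. One end is a steel pin, 6 mm dia., the other a steel ball on a 9 mm dia. neck. In a socket it must stand steep, 60 degrees or more from level, or its side meets the rim.
- probe_pin (a point): very tip of the pin end, 88 mm from the probe's centre along own +x
- probe_ball (a point): centre of the ball (radius 8 mm), 82 mm from the probe's centre along own -x
- rest_mid (a point): where the probe's centre belongs on its fixed rest, 75 mm above the bench; own x along the probe, z up. Foot 140 x 60 x 8 mm; two black forks, 8 mm thick, stand 40 mm either side of the middle along x, with slots 23 mm wide, 28 mm deep, flared at the mouth to 37 mm, floor 66 mm above the bench. The 72 mm between the forks is open for fingers. The probe may lie either way round.
- box: fixed cast aluminium junction box, 170 x 170 mm, top 50 mm above the bench; origin under its centre, z up. Four socket places on top, 70 mm apart in a square (35 mm from the middle along own x and y): three open sockets and one shut by a black rubber cap (76 mm above the bench), in any arrangement.
- narrow_rim (a point): centre of the mouth, level with the upper edge (rim), of the narrow round socket: tube of 36 mm outer and 30 mm inner diameter. The rim stands 18 mm above the box top, 68 mm above the bench; z up.
- square_rim (a point): centre of the mouth, level with the upper edge (rim), of the square socket: square tube 36 mm outside, 30 mm inside. The rim stands 18 mm above the box top, 68 mm above the bench; z up.
- wide_rim (a point): centre of the mouth, level with the upper edge (rim), of the wide round socket: tube of 52 mm outer and 46 mm inner diameter. The rim stands 18 mm above the box top, 68 mm above the bench; z up.
- narrow_contact (a joint): push of the sprung brass contact in the narrow round socket (m): 0 untouched, 0.008 bottomed. A disc of 20 mm dia. on the socket's axis. Its face lies 6 to 12 mm below the rim, differently each time and in each socket: find it by touch. 1.2 N starts it, then 1.2 N per mm. A push of 1.5 to 6.5 mm is good; more (9 N) damages it.
- square_contact (a joint): push of the sprung brass contact in the square socket (m): 0 untouched, 0.008 bottomed. A disc of 20 mm dia. on the socket's axis. Its face lies 6 to 12 mm below the rim, differently each time and in each socket: find it by touch. 1.2 N starts it, then 1.2 N per mm. A push of 1.5 to 6.5 mm is good; more (9 N) damages it.
- wide_contact (a joint): push of the sprung brass contact in the wide round socket (m): 0 untouched, 0.008 bottomed. A ring of 28 mm outer, 10 mm inner dia. on its axis; the ball sits in it, centre 6 mm above the face. Its face lies 6 to 12 mm below the rim, differently each time and in each socket: find it by touch. 1.2 N starts it, then 1.2 N per mm. A push of 1.5 to 6.5 mm is good; more (9 N) damages it.
- plug_a: bystander, leave alone: connector plug standing on its nut, 30 mm dia., 46 mm tall, near the junction box's near side; origin at its underside
- plug_b: bystander, leave alone: the other connector plug, same shape, near the rest; origin at its underside
- dust_cap: bystander, leave alone: flat round rubber dust cap, 40 mm dia., 16 mm high, lying behind the box; origin at its underside
- tape: bystander, leave alone: roll of black tape lying flat, 90 mm dia., 18 mm high; origin at its underside
- driver: bystander, leave alone: black-handled screwdriver lying on the bench; origin at its underside
- adapter: bystander, leave alone: white adapter block 70 x 45 x 28 mm; origin at its underside
- mug: bystander, leave alone: white mug, 80 mm dia., 90 mm tall; origin at its underside
Not all that is in view belongs to the job. What is shaped like the part that bears rest_mid but blue, orange or purple is not meant.

How it is judged:
On the way, in this order (a step that is already met when the one before it is completed fails the run):
1. the pin has pushed the contact of the narrow round socket for 0.3 s (value of joint narrow_contact above 0.0015 m and horizontal distance between probe_pin and narrow_rim below 0.009 m and distance between probe_pin and narrow_rim below 0.022 m), for 0.3 s.
2. the pin has pushed the contact of the square socket for 0.3 s (value of joint square_contact above 0.0015 m and horizontal distance between probe_pin and square_rim below 0.009 m and distance between probe_pin and square_rim below 0.022 m), for 0.3 s.
3. the probe lies on its rest, let go (distance between probe_mid and rest_mid below 0.015 m and angle between the x axis of probe_mid and the x axis of rest_mid, either way round below 0.12 rad and contact force between the fingers and probe below 0.05 N and linear speed of probe below 0.02 m/s), for 0.2 s.
4. the ball has pushed the contact of the wide round socket for 0.3 s (value of joint wide_contact above 0.0015 m and horizontal distance between probe_ball and wide_rim below 0.009 m and distance between probe_ball and wide_rim below 0.022 m), for 0.3 s.
At the end, for the whole second after the job is handed in: The probe lies still in both forks of its rest, either way round, its centre within 15 mm of its place and in line within 7 degrees, let go; all three contacts have sprung back (within 1 mm) (all of step 3 and value of joint each of narrow_contact, square_contact, wide_contact below 0.001 m); the robot touches nothing.
It fails at once if a contact is driven down more than 6.5 mm (value of joint any of narrow_contact, square_contact, wide_contact above 0.0065 m).
It fails at once if a bystander is moved more than 20 mm (distance of any of plug_a, plug_b, dust_cap, tape, driver, adapter, mug from where it was at the start of the episode above 0.02 m).
It also fails if it takes over 72 s, if anything falls off the work surface, if the arm or the gripper's body presses on something with over 40 N, if the wrist force passes 120 N, or if a joint passes its speed limit or range.

## Working session

There is one attempt and no reset: what is moved stays moved. The work goes in short steps, each a Python script; the robot and the scene stay as the last script left them, time stands still between calls to the robot, and variables do not carry over. Pictures are saved under pics/ and viewed, at most 10 in all, crops included, and the job is handed in when it is done.

```bash
mkdir -p pics
python3 - <<'E'
from rig import env
import cv2
for n in("scene","top"):
    cv2.imwrite(f"pics/{n}0.png",env.snapshot(n)[:,:,::-1])
    p=env.camera_params(n);print(n,p)
s=env.sense();print(s)
E
```

```text
scene {'camera_matrix': array([[524.97595803,   0.        , 286.26104226],
       [  0.        , 524.97595803, 207.50131744],
       [  0.        ,   0.        ,   1.        ]]), 'R': array([[-0.71919442,  0.69478364, -0.00592363],
       [ 0.55504237,  0.5693732 , -0.60641745],
       [-0.41795617, -0.43941991, -0.79512438]]), 't': array([ 0.3761568 , -0.17910247,  1.71256804])}
top {'camera_matrix': array([[497.59031935,   0.        , 280.65630753],
       [  0.        , 497.59031935, 212.28650138],
       [  0.        ,   0.        ,   1.        ]]), 'R': array([[-0.0242707 , -0.99969832, -0.00376749],
       [-0.97911781,  0.02453158, -0.20180813],
       [ 0.20183967, -0.00120921, -0.97941783]]), 't': array([-0.04331581,  0.49854876,  1.56821811])}
{'time_s': 0.1, 'qpos': array([ 1.03638647e+00,  3.00385045e-01,  1.52150988e+00, -3.47119281e-06,
        1.32071043e+00, -6.66218193e-02]), 'qvel': array([-0.00062591, -0.0031675 , -0.00036182,  0.00016104,  0.00245929,
        0.00029485]), 'joint_efforts': array([ 3.13992619e-03, -5.32648194e+01, -3.53288341e+01,  7.09666614e-02,
        2.35524040e-02,  1.74877073e-05]), 'tool_pos': array([0.24789652, 0.49070275, 0.20496365]), 'tcp_rot': array([-7.28048189e-01, -3.05576253e+00,  1.52087678e-03]), 'force': array([-0.58919766, -0.31375718, -0.75490439]), 'ft_torque': array([-0.00035792, -0.02611921,  0.02836458]), 'grasp_force': 0.0, 'opening': 0.9991455883142085}
```

View pics/top0.png

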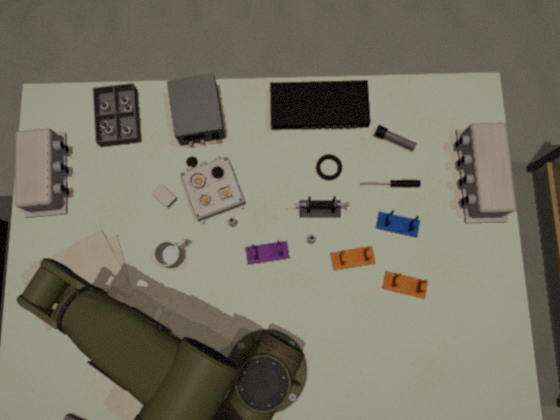

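View pics/scene0.png

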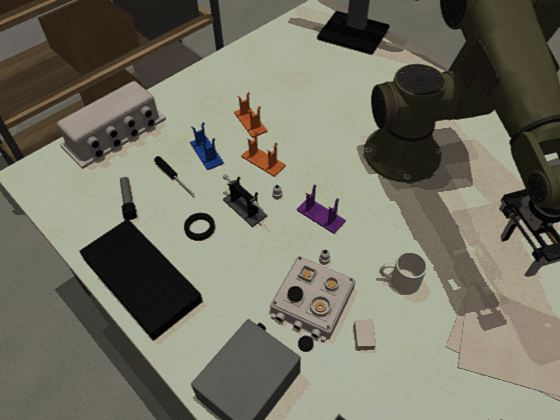

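The top view shows the junction box at about (212,190). The rest with the probe is at (320,208), the black/grey one; the purple (267,252), orange (353,258), (405,285) and blue (398,223) rests are decoys. I'll confirm with one enlarged crop.

Run:
```python
import cv2,numpy as np
a=cv2.imread("pics/top0.png")
b=cv2.resize(a[150:230,170:265],None,fx=6,fy=6,interpolation=cv2.INTER_CUBIC)[:, :570]
c=cv2.resize(a[180:240,280:360],None,fx=7,fy=7,interpolation=cv2.INTER_CUBIC)
b=cv2.resize(a[150:230,170:250],None,fx=4.9,fy=4.9,interpolation=cv2.INTER_CUBIC)
c=cv2.resize(a[185:235,280:360],None,fx=4.9,fy=4.9,interpolation=cv2.INTER_CUBIC)
o=np.zeros((392,800,3),np.uint8);o[:392,:392]=b[:392,:392];o[:c.shape[0],400:400+c.shape[1]]=c[:,:400]
cv2.imwrite("pics/crop.png",cv2.convertScaleAbs(o,alpha=1.3))
```

```text
(no output)
```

View pics/crop.png

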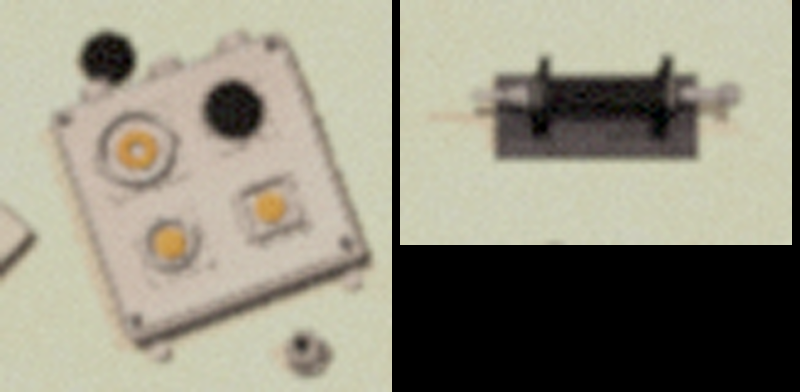

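The crop matches. On the box: wide round with a brass ring at (198,181), black cap (218,172), square (225,192), narrow round (205,199). The probe is on the black/grey rest, with its thin end on the left (295,205) and its ball on the right (348,204). Next I'll get rough positions, the wrist camera offset and the force noise.

```bash
cat > h.py <<'E'
from rig import env
import numpy as np, cv2
from scipy.spatial.transform import Rotation as Rn
def ray(cp,uv,z):
    K,R,t=cp["camera_matrix"],cp["R"],np.asarray(cp["t"])
    c=-R.T@t; d=R.T@np.linalg.solve(K,[uv[0],uv[1],1.]); return c+d*(z-c[2])/d[2]
def proj(cp,X):
    p=cp["camera_matrix"]@(cp["R"]@np.asarray(X)+cp["t"]); return p[:2]/p[2]
def toolR(z,y):  # tool z and closing line y
    z=z/np.linalg.norm(z); y=y-z*(y@z); y/=np.linalg.norm(y)
    return Rn.from_matrix(np.c_[np.cross(y,z),y,z])
E
python3 - <<'E'
from h import *
cp=env.camera_params("top")
for n,uv,z in [("wide",(198.2,180.6),.059),("cap",(217.6,172.4),.076),("square",(225.3,192.2),.059),("narrow",(204.7,199.3),.059),("pin",(295.5,204.8),.075),("ball",(348,204),.075),("plugb",(311,239),.03),("pluga",(232,222),.03),("mug",(170,256),.06)]:
    print(n,ray(cp,uv,z).round(4))
s=env.sense(); w=env.camera_params("wrist"); T=Rn.from_rotvec(s["tcp_rot"])
c=-w["R"].T@np.asarray(w["t"])
print(T.inv().apply(c-s["tool_pos"]), T.as_matrix().T@w["R"].T, w["camera_matrix"][0])
F=[]
for i in range(8): env.wait(.02);F.append(env.sense()["force"])
print(np.std(F,0),np.mean(F,0),T.as_matrix().round(2))
E
```

```text
wide [0.6085 0.2124 0.059 ]
cap [0.6299 0.1465 0.076 ]
square [0.5671 0.1235 0.059 ]
narrow [0.545  0.1906 0.059 ]
pin [ 0.5157 -0.1038  0.075 ]
ball [ 0.5141 -0.2725  0.075 ]
plugb [ 0.4103 -0.1523  0.03  ]
pluga [0.473  0.1049 0.03  ]
mug [0.3624 0.2996 0.06  ]
[ 0.07852464 -0.00020546 -0.17842205] [[ 2.54491998e-04 -9.63739111e-01 -2.66846137e-01]
 [ 9.99999706e-01  4.38333110e-04 -6.29377066e-04]
 [ 7.23522791e-04 -2.66845898e-01  9.63738939e-01]] [310.47502933   0.         274.61917425]
[0.47804939 0.41354559 0.64977808] [0.09665132 0.08125874 0.24196127] [[-0.89  0.45 -0.  ]
 [ 0.45  0.89 -0.  ]
 [ 0.   -0.   -1.  ]]
```

```bash
cat >> h.py <<'E'
DN=np.array([0,0,-1.])
def pose(P,d,e,al,sg,L):
    """TCP pose so that the leading tip, L ahead of the grasped centre along d, is at P; al: angle tool z / d"""
    z=np.cos(al)*d+np.sin(al)*e; return P-L*d+.019*z, toolR(z,sg*np.cross(d,e)).as_rotvec()
def ins(P,phi,psi,al,sg,L):
    h=np.array([np.cos(phi),np.sin(phi),0]); return pose(np.asarray(P,float),np.cos(psi)*DN-np.sin(psi)*h,np.cos(psi)*h+np.sin(psi)*DN,al,sg,L)
def pick(C,d0,al,sg): return pose(np.asarray(C,float),d0,DN,al,sg,0)
E
python3 - <<'E'
from h import *
W=np.array([.6085,.2124,.068]);S=np.array([.5671,.1235,.068]);N=np.array([.545,.1906,.068])
C=np.array([.515,-.187,.075]); y=np.array([0,1.,0]); D=np.deg2rad
lo=np.array([-3.03,-.79,.23,-1.04,0,-2.55]);hi=np.array([3.03,2.21,2.52,4.18,3.07,2.55])
mg=lambda q: -1 if q is None else np.minimum(q-lo,hi-q).min()
up=np.array([0,0,.06])
for name,d0,socks,L in(("pin",y,(N,S),.088),("ball",-y,(W,),.084)):
  res=[]
  for al in(50,60,70):
   for sg in(1,-1):
    g=[mg(env.ik(p+u,r)) for p,r in[pick(C,d0,D(al),sg)] for u in(0,up)]
    if min(g)<0: continue
    for psi in(0,10,18):
     for phi in range(-180,180,30):
      m=[]
      for P in socks:
       p,r=ins(P,D(phi),D(psi),D(al),sg,L); m+=[mg(env.ik(p,r)),mg(env.ik(p+up,r))]
      if min(m)>0: res.append((round(min(m+g),2),al,sg,psi,phi,round(min(g),2)))
  res.sort(reverse=True); print(name,len(res)); print(*res[:22],sep="\n")
E
```

```text
pin 146
(np.float64(0.87), 50, -1, 18, -150, np.float64(1.06))
(np.float64(0.81), 60, -1, 18, -150, np.float64(1.0))
(np.float64(0.78), 50, -1, 10, -150, np.float64(1.06))
(np.float64(0.74), 60, -1, 18, -180, np.float64(1.0))
(np.float64(0.74), 50, -1, 18, -180, np.float64(1.06))
(np.float64(0.74), 50, -1, 10, -180, np.float64(1.06))
(np.float64(0.71), 70, -1, 18, -150, np.float64(0.95))
(np.float64(0.7), 70, -1, 18, -180, np.float64(0.95))
(np.float64(0.68), 60, -1, 10, -150, np.float64(1.0))
(np.float64(0.66), 60, -1, 10, -180, np.float64(1.0))
(np.float64(0.66), 50, -1, 18, -120, np.float64(1.06))
(np.float64(0.6), 50, -1, 0, -150, np.float64(1.06))
(np.float64(0.59), 50, -1, 0, -180, np.float64(1.06))
(np.float64(0.58), 70, -1, 10, -150, np.float64(0.95))
(np.float64(0.58), 50, -1, 10, -120, np.float64(1.06))
(np.float64(0.57), 70, -1, 10, -180, np.float64(0.95))
(np.float64(0.55), 60, -1, 18, -120, np.float64(1.0))
(np.float64(0.5), 60, -1, 0, -150, np.float64(1.0))
(np.float64(0.5), 50, -1, 18, -90, np.float64(1.06))
(np.float64(0.49), 60, -1, 0, -180, np.float64(1.0))
(np.floa
[... 560 characters left out ...]
.float64(0.61))
(np.float64(0.61), 70, 1, 0, 60, np.float64(0.61))
(np.float64(0.51), 70, 1, 10, 150, np.float64(0.61))
(np.float64(0.45), 70, 1, 0, 30, np.float64(0.61))
(np.float64(0.38), 70, 1, 18, -180, np.float64(0.61))
(np.float64(0.37), 70, 1, 0, 150, np.float64(0.61))
(np.float64(0.37), 60, 1, 18, 150, np.float64(0.37))
(np.float64(0.37), 60, 1, 18, 120, np.float64(0.37))
(np.float64(0.37), 60, 1, 18, 90, np.float64(0.37))
(np.float64(0.37), 60, 1, 18, 60, np.float64(0.37))
(np.float64(0.37), 60, 1, 18, -150, np.float64(0.37))
(np.float64(0.37), 60, 1, 18, -180, np.float64(0.37))
(np.float64(0.37), 60, 1, 10, 150, np.float64(0.37))
(np.float64(0.37), 60, 1, 10, 120, np.float64(0.37))
```

Run:
```python
from h import *
W=np.array([.6085,.2124,.068]);S=np.array([.5671,.1235,.068]);N=np.array([.545,.1906,.068])
C=np.array([.515,-.187,.075]); y=np.array([0,1.,0]); D=np.deg2rad
lo=np.array([-3.03,-.79,.23,-1.04,0,-2.55]);hi=np.array([3.03,2.21,2.52,4.18,3.07,2.55])
mg=lambda q: -1 if q is None else np.minimum(q-lo,hi-q).min()
up=np.array([0,0,.06])
for name,d0,socks,L in(("pin",y,(N,S),.088),("ball",-y,(W,),.084)):
  res=[]
  for al in(60,70):
   for sg in(1,-1):
    p,r=pick(C,d0,D(al),sg); g=env.ik(p,r)
    if mg(g)<.1: continue
    for psi in(0,10,):
     for phi in list(range(0,121,15))+[-90,-60,-120]:
      Q=[env.ik(*ins(P+u,D(phi),D(psi),D(al),sg,L)) for P in socks for u in (0*up,up)]
      m=min(map(mg,Q))
      if m>.15: res.append((round(np.abs(Q[0]-g).max(),2),round(min(m,mg(g)),2),al,sg,psi,phi,Q[0].round(2),g.round(2)))
  res.sort(key=lambda t:t[0]); print(name,len(res)); print(*res[:9],sep="\n")
```

```text
pin 24
(np.float64(1.46), np.float64(0.27), 60, -1, 10, -90, array([ 0.54,  0.69,  1.33, -0.72,  1.65,  0.68]), array([-0.61,  0.62,  1.52,  0.44,  1.35, -0.78]))
(np.float64(1.57), np.float64(0.23), 70, -1, 0, -120, array([ 0.49,  1.04,  0.89, -0.69,  2.25,  0.88]), array([-0.55,  0.55,  1.57,  0.32,  1.22, -0.69]))
(np.float64(1.63), np.float64(0.36), 70, -1, 10, -120, array([ 0.47,  0.92,  1.01, -0.58,  2.09,  0.94]), array([-0.55,  0.55,  1.57,  0.32,  1.22, -0.69]))
(np.float64(1.71), np.float64(0.36), 60, -1, 0, -120, array([ 0.48,  0.95,  0.95, -0.58,  2.12,  0.93]), array([-0.61,  0.62,  1.52,  0.44,  1.35, -0.78]))
(np.float64(1.74), np.float64(0.47), 60, -1, 10, -120, array([ 0.45,  0.83,  1.09, -0.49,  1.96,  0.96]), array([-0.61,  0.62,  1.52,  0.44,  1.35, -0.78]))
(np.float64(2.49), np.float64(0.19), 60, 1, 10, 30, array([ 0.16,  0.21,  2.07,  1.47,  0.27, -0.13]), array([-0.61,  0.62,  1.52,  0.44,  1.35,  2.36]))
(np.float64(2.58), np.float64(0.19), 60, 1, 10, 45, array([ 0.07,  0.25,  2.01,  1.32,  0.55, -0.22]), array([-0.61,  0.62,  1.52,  0.44,  1.35,  2.36]))
(np
[... 995 characters left out ...]
69,  1.33,  0.84,  1.46, -0.51]), array([-0.19,  0.46,  1.77, -0.67,  0.92,  0.23]))
(np.float64(1.53), np.float64(0.37), 60, 1, 0, 120, array([-0.02,  0.87,  1.12,  0.86,  1.78, -0.64]), array([-0.19,  0.46,  1.77, -0.67,  0.92,  0.23]))
(np.float64(1.53), np.float64(0.61), 70, 1, 0, 105, array([-0.08,  0.82,  1.31,  1.1 ,  1.66, -0.64]), array([-0.26,  0.44,  1.74, -0.43,  0.91, -0.  ]))
(np.float64(1.54), np.float64(0.61), 70, 1, 10, 90, array([-0.05,  0.65,  1.51,  1.1 ,  1.32, -0.54]), array([-0.26,  0.44,  1.74, -0.43,  0.91, -0.  ]))
(np.float64(1.61), np.float64(0.37), 60, 1, 10, 90, array([-0.  ,  0.6 ,  1.49,  0.94,  1.25, -0.42]), array([-0.19,  0.46,  1.77, -0.67,  0.92,  0.23]))
```

Run:
```python
from h import *
def look(n,p,yv):
    env.goto(np.array(p),toolR(DN,np.array(yv)).as_rotvec())
    cp=env.camera_params("wrist"); im=env.snapshot("wrist"); np.savez(f"{n}.npz",**{k:np.asarray(v) for k,v in cp.items()})
    cv2.imwrite(f"pics/{n}.png",im[:,:,::-1]); return cp,im
cp,im=look("wbox",(.575,.17,.25),(0,1.,0))
hsv=cv2.cvtColor(im,cv2.COLOR_RGB2HSV); m=cv2.inRange(hsv,(10,90,90),(32,255,255))
for c in cv2.connectedComponentsWithStats(m)[2:4][0:1]: pass
n,l,st,ce=cv2.connectedComponentsWithStats(m)
for i in range(1,n):
    if st[i,4]>60: print("brass",st[i],ce[i].round(1),ray(cp,ce[i],.059).round(4))
cp,im=look("wprobe",(.515,-.187,.25),(-1.,0,0))
print(env.sense()["time_s"],env.sense()["qpos"].round(2))
a=cv2.imread("pics/wbox.png");b=cv2.imread("pics/wprobe.png")
```

```text
brass [286 157  14  17 177] [292.2 164.7] [0.5428 0.1916 0.059 ]
brass [228 177  16   8 103] [235.5 181. ] [0.5625 0.1237 0.059 ]
brass [477 337   6  30 106] [480.1 351.2] [0.8053 0.4613 0.059 ]
brass [ 67 340   6  28 119] [ 69.2 353.9] [ 0.8104 -0.1199  0.059 ]Traceback (most recent call last):
  File "<stdin>", line 12, in <module>
  File "<stdin>", line 3, in look
rig.PlanningError: the arm cannot take that pose within its joint ranges
```

View pics/wbox.png

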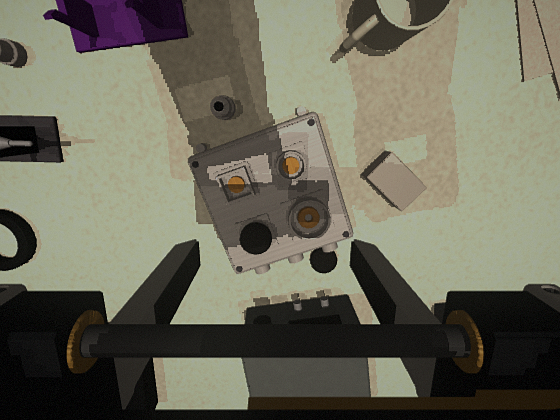

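The wrist view shows brass at narrow (292,166), square (236,183) and wide ring (308,217), with the cap at (257,236). This agrees with the top view. Next, the probe.

Run:
```python
from h import *
cp=dict(np.load("wbox.npz")); im=cv2.imread("pics/wbox.png")
hsv=cv2.cvtColor(im,cv2.COLOR_BGR2HSV)
m=cv2.inRange(hsv,(8,90,45),(32,255,255)); m[:140]=0;m[245:]=0;m[:,:200]=0;m[:,340:]=0
n,l,st,ce=cv2.connectedComponentsWithStats(m)
for i in range(1,n):
    if st[i,4]>40:
        u=st[i,:2]+(st[i,2:4]-1)/2; print(st[i],ce[i].round(1),ray(cp,ce[i],.059).round(4),ray(cp,u,.059).round(4))
env.goto(np.array((.50,-.187,.25)),toolR(DN,np.array((1.,0,0))).as_rotvec())
s=env.sense();cp=env.camera_params("wrist"); im=env.snapshot("wrist"); np.savez("wprobe.npz",**{k:np.asarray(v) for k,v in cp.items()})
cv2.imwrite("pics/wprobe.png",im[:,:,::-1]);print(s["time_s"],s["qpos"].round(2))
for X in((.515,-.104,.075),(.515,-.27,.075)):print(proj(cp,X))
```

```text
[282 157  18  17 235] [290.4 165.1] [0.5433 0.1895 0.059 ] [0.5432 0.1896 0.059 ]
[228 176  17  17 226] [235.9 184.3] [0.5665 0.124  0.059 ] [0.5662 0.1242 0.059 ]
[297 207  23  22 341] [308.1 217.1] [0.6077 0.2124 0.059 ] [0.6083 0.2123 0.059 ]
3.3333 [-0.43  0.23  1.5   0.    1.41 -0.43]
[289.0998855  119.36487606]
[287.08672831 259.18116474]
```

View pics/wprobe.png

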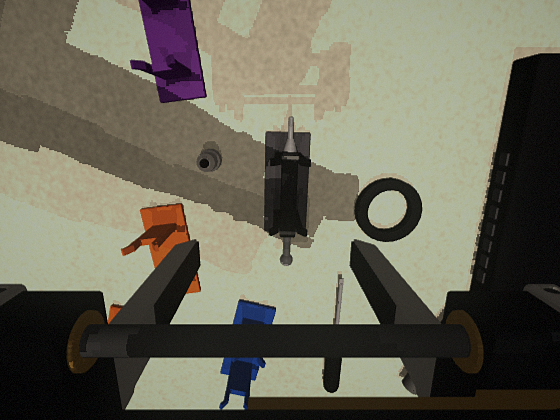

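Pin tip at (290,117) points to +y, and the ball is at (287,259); this is the black rest between the tape and plug_b. Grasping now.

Run:
```python
from h import *
cp=dict(np.load("wprobe.npz"))
p=ray(cp,(290.5,117.5),.075);b=ray(cp,(286.7,259),.075);d=(p-b)/np.linalg.norm(p-b)
C=((p-.088*d)+(b+.082*d))/2; print(p,b,np.linalg.norm(p-b),d,C)
np.savez("rest.npz",C=C,d=d)
P,r=pick(C,d,np.deg2rad(60),-1)
env.grip(.5,50); env.goto(P+[0,0,.08],r); env.move_straight(P,max_speed=.1)
env.grip(0,50); s=env.sense();print(s["opening"],s["grasp_force"],s["force"])
env.move_straight(P+[0,0,.15],max_speed=.15)
s=env.sense();print(s["time_s"],s["opening"],s["grasp_force"])
cv2.imwrite("pics/lift.png",env.snapshot("scene")[60:330,150:510,::-1].repeat(2,0).repeat(2,1))
```

```text
[ 0.51649875 -0.10204179  0.075     ] [ 0.51451873 -0.26975824  0.075     ] 0.16772813896824085 [0.01180493 0.99993032 0.        ] [ 0.51547332 -0.1888998   0.075     ]
0.18770381192313332 49.994298219680786 [-0.89407752 -0.48191363  1.03634594]
7.45 0.18534175419641166 49.993332624435425
```

View pics/lift.png

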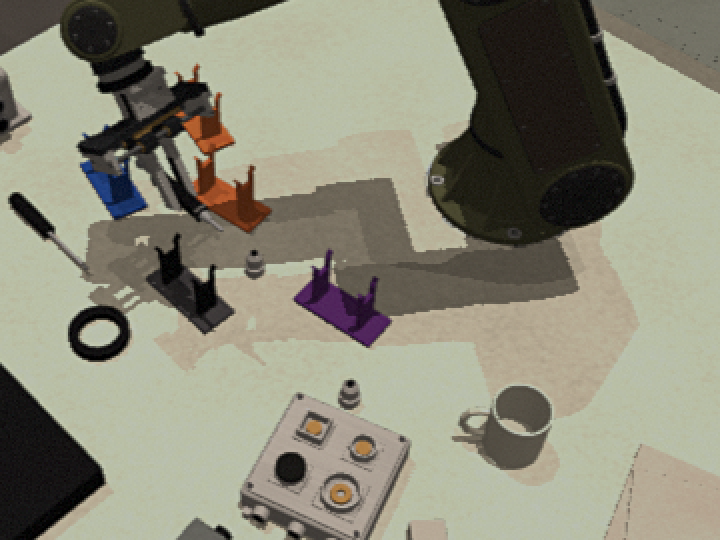

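The probe is lifted cleanly and the rest is empty. Now above the narrow socket, checking the tip position.

```bash
cat >> h.py <<'E'
SOCK=dict(narrow=np.array([.5440,.1900,.068]),square=np.array([.5665,.1239,.068]),wide=np.array([.6080,.2124,.068]))
D=np.deg2rad
E
python3 - <<'E'
from h import *
X=SOCK["narrow"]+[0,0,.04]
env.goto(*ins(SOCK["narrow"]+[0,0,.10],D(-120),D(10),D(60),-1,.088))
P,r=ins(X,D(-120),D(10),D(60),-1,.088); env.move_straight(P,max_speed=.1); env.wait(.2)
o=[]
for n in("scene","top"):
    u=proj(env.camera_params(n),X);im=env.snapshot(n)[:,:,::-1];print(n,u,env.sense()["time_s"])
    x,y=map(int,u.round());c=im[y-35:y+35,x-32:x+33].copy()
    c=cv2.resize(c,None,fx=6,fy=6,interpolation=cv2.INTER_CUBIC);cx,cy=(u[0]-x+32.5)*6,(u[1]-y+35.5)*6
    cv2.circle(c,(int(cx),int(cy)),5,(0,0,255),1);o.append(c)
cv2.imwrite("pics/tip.png",np.hstack(o))
E
```

```text
scene [332.6546375  273.54175576] 9.875
top [202.51476268 196.07201785] 9.925
```

View pics/tip.png

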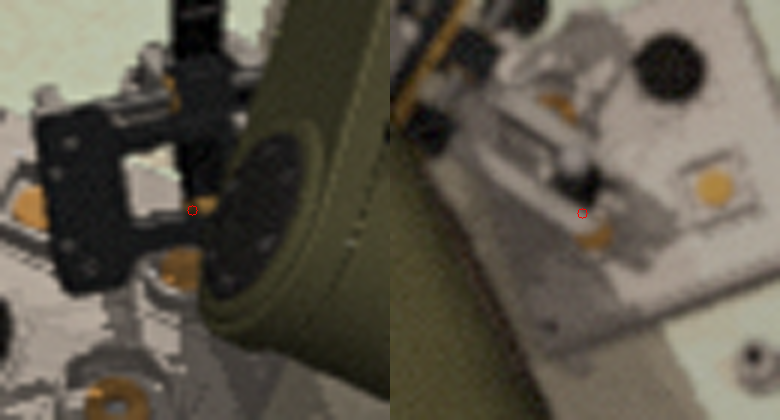

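```bash
cat >> h.py <<'E'
def favg(n=8):
    F=[]
    for _ in range(n): env.wait(.012); F.append(env.sense()["force"])
    return np.mean(F,0)
def press(S,phi,psi,al,sg,L,off=0.,d0=.003,dmax=.0175):
    """feel down along z from rim-d0; off: tip point offset in z at which contact face is met"""
    at=lambda dep: ins(S-[0,0,dep],phi,psi,al,sg,L)[0]
    env.move_straight(at(d0),max_speed=.06); env.wait(.25); z0=env.sense()["tool_pos"][2]; f0=favg(20); dep=d0; log=[]; extra=None
    while dep<dmax:
        dep+=.0007; env.move_straight(at(dep),max_speed=.02); f=favg(8)-f0
        log.append((round(dep*1e3,1),*f.round(1),round((z0-env.sense()["tool_pos"][2])*1e3,2)))
        if f[2]>4.2 or np.hypot(*f[:2])>8: break
    ok=f[2]>4.2 and dep>.006
    if ok:
        env.move_straight(at(dep+.0006),max_speed=.02); env.wait(.5); log.append(("hold",*(favg(8)-f0).round(1)))
    print(*log,sep="\n"); print("ok",ok,"t",env.sense()["time_s"],env.sense()["opening"])
    return ok,dep
E
python3 - <<'E'
from h import *
a=(D(-120),D(10),D(60),-1,.088)
ok,dep=press(SOCK["narrow"],*a)
env.move_straight(ins(SOCK["narrow"]+[0,0,.03],*a)[0],max_speed=.1)
E
```

```text
(3.7, np.float64(-0.0), np.float64(-0.1), np.float64(-0.1), np.float64(0.97))
(4.4, np.float64(-0.2), np.float64(0.2), np.float64(0.3), np.float64(1.69))
(5.1, np.float64(-0.0), np.float64(-0.2), np.float64(0.3), np.float64(2.39))
(5.8, np.float64(-0.1), np.float64(-0.1), np.float64(0.3), np.float64(3.08))
(6.5, np.float64(-0.4), np.float64(-0.2), np.float64(0.0), np.float64(3.81))
(7.2, np.float64(-0.2), np.float64(0.1), np.float64(0.1), np.float64(4.43))
(7.9, np.float64(-0.2), np.float64(0.2), np.float64(1.6), np.float64(5.06))
(8.6, np.float64(0.3), np.float64(-0.3), np.float64(2.3), np.float64(5.79))
(9.3, np.float64(-0.2), np.float64(-0.1), np.float64(3.4), np.float64(6.51))
(10.0, np.float64(-0.2), np.float64(-0.1), np.float64(3.7), np.float64(7.22))
(10.7, np.float64(-0.3), np.float64(-0.6), np.float64(4.5), np.float64(7.88))
('hold', np.float64(-0.2), np.float64(-0.5), np.float64(5.3))
ok True t 15.5083 0.1914091570655967
```

The narrow contact gave about 3.4 mm. Next: the square socket, then back to the rest.

Run:
```python
from h import *
a=(D(-120),D(10),D(60),-1,.088)
P,r=ins(SOCK["square"]+[0,0,.03],*a); env.move_straight(P,max_speed=.15)
ok,dep=press(SOCK["square"],*a)
env.move_straight(ins(SOCK["square"]+[0,0,.10],*a)[0],max_speed=.15)
if ok:
    z=np.load("rest.npz"); P,r=pick(z["C"],z["d"],D(60),-1)
    env.goto(P+[0,0,.13],r); env.move_straight(P+[0,0,.04],max_speed=.12)
    print(env.sense()["time_s"])
    X=z["C"]+[0,0,.04]
    cv2.imwrite("pics/place.png",cv2.resize(env.snapshot("top")[170:250,270:370,::-1],None,fx=7,fy=7,interpolation=cv2.INTER_CUBIC))
```

```text
(3.7, np.float64(0.2), np.float64(0.4), np.float64(0.0), np.float64(1.06))
(4.4, np.float64(-0.1), np.float64(0.3), np.float64(0.1), np.float64(1.71))
(5.1, np.float64(-0.2), np.float64(-0.3), np.float64(0.4), np.float64(2.43))
(5.8, np.float64(-0.2), np.float64(0.1), np.float64(0.7), np.float64(3.13))
(6.5, np.float64(-0.0), np.float64(-0.0), np.float64(0.3), np.float64(3.84))
(7.2, np.float64(-0.1), np.float64(-0.0), np.float64(0.3), np.float64(4.52))
(7.9, np.float64(-0.1), np.float64(0.0), np.float64(0.2), np.float64(5.24))
(8.6, np.float64(-0.0), np.float64(0.0), np.float64(1.2), np.float64(5.84))
(9.3, np.float64(-0.1), np.float64(0.1), np.float64(2.1), np.float64(6.56))
(10.0, np.float64(-0.0), np.float64(-0.0), np.float64(2.8), np.float64(7.24))
(10.7, np.float64(0.0), np.float64(-0.0), np.float64(3.5), np.float64(7.96))
(11.4, np.float64(-0.1), np.float64(-0.4), np.float64(4.5), np.float64(8.67))
('hold', np.float64(-0.0), np.float64(-0.5), np.float64(5.1))
ok True t 22.425 0.18884410948795502
25.5333
```

View pics/place.png

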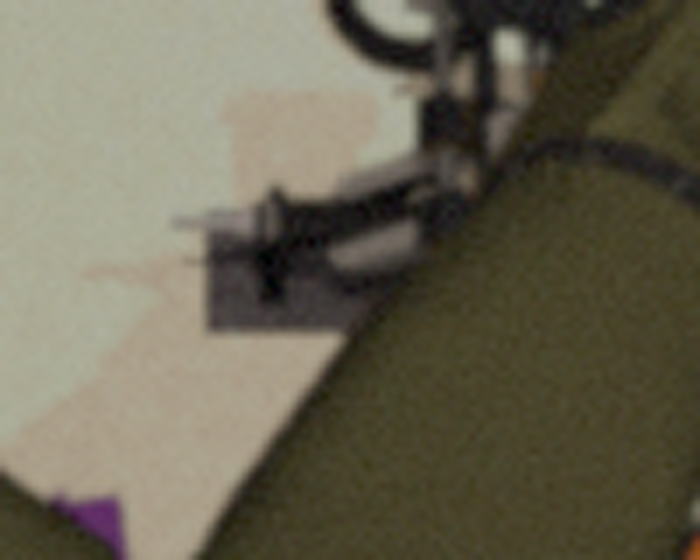

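The probe hangs above and in line with the forks (pin at about (180,222) in the crop). Lowering gently, then releasing.

Run:
```python
from h import *
z=np.load("rest.npz"); P,r=pick(z["C"],z["d"],D(60),-1)
f0=favg(12)
for h in(.02,.01,.004,.001):
    env.move_straight(P+[0,0,h],max_speed=.06); f=favg(6)-f0; print(h,f.round(1))
    if abs(f).max()>12: print("stop");break
else:
    env.grip(.5); env.wait(.2)
    back=-Rn.from_rotvec(r).apply([0,0,1]); env.move_straight(P+[0,0,.001]+back*.09,max_speed=.15); env.wait(.3)
    env.goto(np.array((.50,-.187,.25)),toolR(DN,np.array((1.,0,0))).as_rotvec())
    cp=env.camera_params("wrist"); im=env.snapshot("wrist"); np.savez("wprobe2.npz",**{k:np.asarray(v) for k,v in cp.items()})
    cv2.imwrite("pics/rest2.png",cv2.resize(im[90:290,200:400,::-1],None,fx=3,fy=3,interpolation=cv2.INTER_CUBIC))
s=env.sense();print(s["time_s"],s["opening"],s["grasp_force"])
```

```text
0.02 [ 0.5 -0.2 -0. ]
0.01 [ 0.3 -0.  -0.1]
0.004 [ 0.3 -0.3 -0.3]
0.001 [-0.2 -0.1 -0.1]
29.6917 0.49716456541582693 0.0
```

View pics/rest2.png

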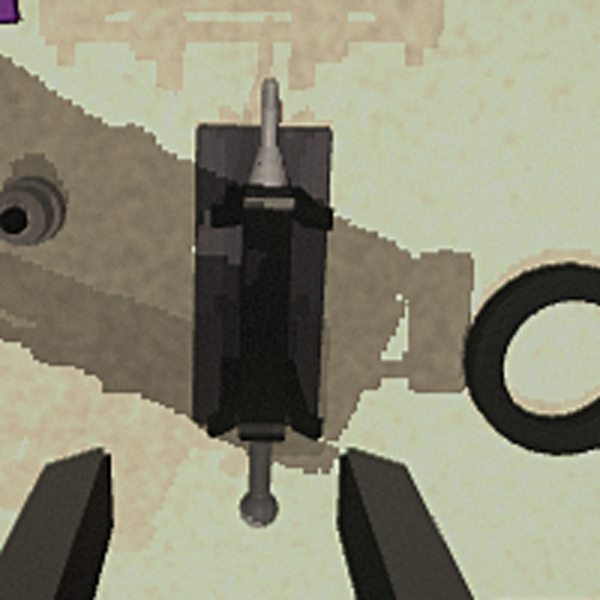

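The probe is seated in both forks: pin (269,80) and ball (259,508) in the crop, essentially unmoved. Regrasping for the ball end.

```bash
sed -i 's/dep>.006$/dep>d0+.002/' h.py
python3 - <<'E'
from h import *
cp=dict(np.load("wprobe2.npz"))
p=ray(cp,(200+269.5/3,90+81/3),.075);b=ray(cp,(200+258.5/3,90+507/3),.075);d=(p-b)/np.linalg.norm(p-b)
C=((p-.088*d)+(b+.082*d))/2; print(d,C); np.savez("rest2.npz",C=C,d=d)
P,r=pick(C,-d,D(70),1)
env.goto(P+[0,0,.08],r); env.move_straight(P,max_speed=.1)
env.grip(0,50); s=env.sense();print(s["opening"],s["grasp_force"])
env.move_straight(P+[0,0,.15],max_speed=.15)
a=(D(120),D(10),D(70),1,.082)
env.goto(*ins(SOCK["wide"]+[0,0,.09],*a)); env.move_straight(ins(SOCK["wide"]+[0,0,.035],*a)[0],max_speed=.1)
ok,dep=press(SOCK["wide"],*a,d0=-.004,dmax=.0115)
env.move_straight(ins(SOCK["wide"]+[0,0,.1],*a)[0],max_speed=.12); print(env.sense()["time_s"])
E
```

```text
[0.01209956 0.9999268  0.        ] [ 0.51454773 -0.18867324  0.075     ]
0.18324403447662066 50.00060319900513
(-3.3, np.float64(-0.2), np.float64(0.3), np.float64(0.5), np.float64(1.03))
(-2.6, np.float64(-0.2), np.float64(0.0), np.float64(0.0), np.float64(1.74))
(-1.9, np.float64(-0.4), np.float64(0.0), np.float64(0.7), np.float64(2.45))
(-1.2, np.float64(-0.4), np.float64(0.1), np.float64(0.4), np.float64(3.12))
(-0.5, np.float64(-0.4), np.float64(0.4), np.float64(0.3), np.float64(3.84))
(0.2, np.float64(-0.4), np.float64(-0.1), np.float64(0.2), np.float64(4.55))
(0.9, np.float64(-0.3), np.float64(0.0), np.float64(0.3), np.float64(5.22))
(1.6, np.float64(-0.1), np.float64(0.1), np.float64(-0.0), np.float64(5.96))
(2.3, np.float64(-0.4), np.float64(0.3), np.float64(0.5), np.float64(6.63))
(3.0, np.float64(0.1), np.float64(0.2), np.float64(0.9), np.float64(7.24))
(3.7, np.float64(-0.4), np.float64(-0.1), np.float64(1.6), np.float64(7.93))
(4.4, np.float64(-0.2), np.float64(0.2), np.float64(2.4), np.float64(8.63))
(5.1, np.float64(-0.3), np.float64(0.6), np.float64(3.0), np.float64(9.35))
(5.8, np.float64(-0.3), np.float64(0.5), np.float64(3.8), np.float64(10.05))
(6.5, np.float64(-0.3), np.float64(0.3), np.float64(4.4), np.float64(10.75))
('hold', np.float64(-0.5), np.float64(0.7), np.float64(5.5))
ok True t 41.8 0.18474196165520976
42.8417
```

All three presses are done. Laying the probe back.

Run:
```python
from h import *
z=np.load("rest2.npz"); P,r=pick(z["C"],-z["d"],D(70),1)
env.goto(P+[0,0,.13],r); env.move_straight(P+[0,0,.04],max_speed=.12); env.wait(.2)
f0=favg(12)
for h in(.02,.01,.004,.001):
    env.move_straight(P+[0,0,h],max_speed=.06); f=favg(6)-f0; print(h,f.round(1))
    if abs(f).max()>12: print("stop");break
else:
    env.grip(.5); env.wait(.2)
    back=-Rn.from_rotvec(r).apply([0,0,1]); env.move_straight(P+[0,0,.001]+back*.09,max_speed=.15)
    env.goto(np.array((.50,-.187,.25)),toolR(DN,np.array((1.,0,0))).as_rotvec()); env.wait(.3)
    im=env.snapshot("wrist")
    cv2.imwrite("pics/rest3.png",cv2.resize(im[90:290,200:400,::-1],None,fx=3,fy=3,interpolation=cv2.INTER_CUBIC))
s=env.sense();print(s["time_s"],s["opening"],s["grasp_force"])
```

```text
0.02 [0.4 0.2 0.2]
0.01 [-0.  -0.   0.2]
0.004 [0.5 0.3 0.1]
0.001 [ 0.2 -0.2  0.2]
49.575 0.5005166307038729 0.0
```

View pics/rest3.png

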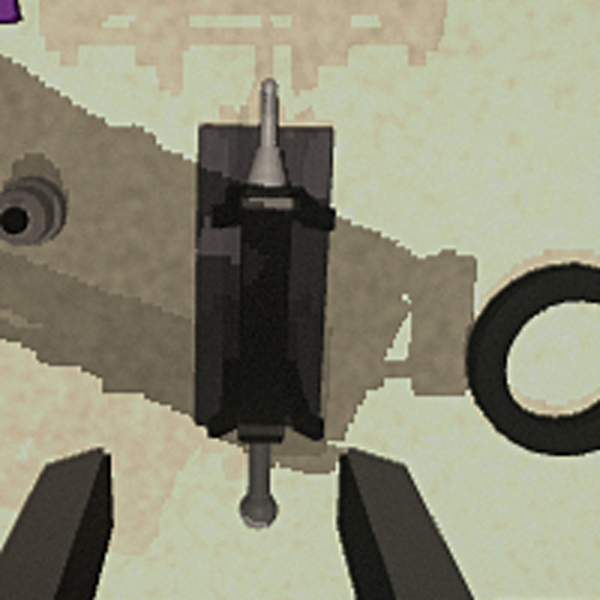

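The probe lies seated in both forks (pin (269,82), ball (258,509)), the gripper is clear and the bystanders in view are undisturbed. Handing in.

```bash
python3 -c "
from rig import env
print(env.job_done())"
```

```text
the job is handed in; nothing more can be done
None
```

The job is handed in, with no verdict returned: by the force readings all three contacts were pressed about 3–4 mm and held for half a second, in the required order, and the last picture shows the probe back in both forks, let go, at 49.6 s of the 72 s allowed.

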